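# Cover the sieve and hold the shaker's run knob at step three

### The arm

A 6-joint arm with a two-finger parallel gripper is mounted at the origin on the work surface. World frame = base frame: x ahead of the robot, y to its left, z up, the work surface at z = 0. Lengths are in m, angles in rad, forces in N, time in s.
With the tool pointing down it reaches from about 0.35 to 0.925 m from the base axis. Payload 6.4 kg.
Tool frame: the origin (TCP) lies at the very end of the fingers, on their centre line; the grasp point (between the pads) lies 19 mm behind it; x points along the fingers, y is the direction in which the jaws open and shut, and the axes are right-handed (so a half turn about x gives the same grasp; the last joint's range is limited). The gripper opens to 85 mm and grips with 20 to 120 N. Pads are 22 mm wide; open, the fingers measure 114 mm over their backs; the gripper's body (76 mm by 85 mm) begins 54 mm behind the grasp point. The pads swing forward as they close: fully open they stand 13 mm farther back than shut.
Start: joints at [0.991, 0.245, 1.558, -0, 1.339, -0.174], TCP at [0.257, 0.597, 0.231] pointing down, gripper open.
Joint ranges: [-3.13, 3.13], [-1.02, 2.26], [0.13, 2.54], [-0.95, 4.09], [0.21, 2.88], [-2.74, 2.74]. Speed limits (rad/s): [2.57, 2.57, 3.14, 3.14, 3.14, 3.14].

### API

Orientations are given as a unit quaternion [w, x, y, z].
In Python, from bench import robot gives the robot as it stands.
- The arm moves only by the tool carry_out, never from a script. Its argument "deltas" is a list of rows, each a list of 6 numbers: the shift along the world's x, y, z in units of 30 mm (1.0 is 30 mm), then the turn, a rotation vector about the world's x, y, z in degrees. In form: [[tx, ty, tz, ax, ay, az], ...]. A call has 1 to 12 rows; each row is the pose to reach, as a shift and turn from the pose commanded when the call began; what a row does not reach only later rows make up. A row lasts 1/12 s, in which the tool goes at most 41.7 mm and 7.16 degrees, less where a joint would pass 70% of its speed; a pose out of reach is approached as far as the arm can. A call with a gripper value outside its range is refused whole. "claw" is the finger opening in mm, from 0 to 85.4, set as the call begins (left out, the last holds). The fingers move at their own pace and stop on an object; "grip_force" is the grip in N (left out, the last holds). Time passes only in rows, so rows that repeat a pose let the fingers close. It gives the time, the measured TCP pose, the force and the opening at its end, in the units of the state.
- robot.sense(): the state, without advancing time (a new reading comes with each control period).
- robot.snapshot(name): name is "scene" or "top" or "wrist"; returns the picture (400x640x3 uint8, red, green, blue); there is no depth.
- robot.camera_params(name): a dict with "K" (3x3 intrinsics, pixels), "R" (3x3) and "t" (3): a world point X has camera coordinates R X + t. Camera axes: x right, y down, z forward; pixel columns grow to the right and rows downward; lengths in m; the calibration is good to about 2 mm. A picture is of the moment at which its call begins: read the wrist's pose just before it. camera_params takes no time and is no camera call; for the wrist camera it gives the pose at the moment of the call.
- robot.finish_job(): hands the job in, once; it reports no verdict.
The state is a dict: "t": time; "joint_positions": joint angles; "joint_velocities": joint speeds; "joint_efforts": joint torques, N m; "ee_pos": TCP position; "tcp_rot": TCP orientation; "ft_force": force on the tool from outside, world axes, zero at the start; "wrist_torque": the same for the moment, N m; "opening": finger opening in m.
Only numpy, scipy, OpenCV 4.12 (cv2) and the standard library are available. Lean on these libraries where they do the work, as an engineer would, in place of code of your own. Each camera call takes 0.05 s, during which the arm holds its last target.

### The job

Set the loose brass cover gently onto the sieve on the bench shaker so that it sits fully home and level, and let go of it. Then turn the shaker's hold-to-run knob clockwise, feeling for the clicks, to the third step and no further, and finish while still holding it there: it springs back if released. The cover must be on before the knob is turned, and the other things on the table are to be left where they are.

Things in the scene. Friction and masses are not known exactly. Their poses are not given: they have to be found in the camera images.
- shaker: Bench sieve shaker fixed on the 12 mm thick ware board; blue housing 220 x 345 mm, 54 mm high; on one half a deck with pan and brass sieve, on the other a white console 180 x 112 mm, its flat top 86 mm above the origin. Origin: centre of the underside. x to its back, y to the console (left, seen from the front), z up. Sieve axis at (0, -85) mm, knob axis at (-20, 108) mm. Yaw within 0.4 rad.
- sieve_rim (a point): Centre of the sieve's open mouth at rim height, 132 mm above the shaker's underside. Brass sieve wall: 150 mm outside, 142 mm inside diameter, 36 mm deep inside; axes as the shaker. (Two spare sieves stacked on the table behind the ware board are not meant.)
- cover: Loose brass sieve cover, 0.2 to 0.4 kg, right way up on the ware board left or right of the shaker. Origin: centre of the underside, z up. Upwards from it: spigot of 137 mm diameter, 8 mm high, chamfered foot, goes inside the sieve with 2.5 mm to spare all round; flange of 156 mm, 4 mm thick, rests on the rim; central black cylindrical knob of 28 mm diameter from 12 to 45 mm up.
- cover_seat (a point): On the cover's axis, at the underside of the flange (8 mm above the cover's origin): it coincides with sieve_rim when the cover is seated.
- cover_knob (a point): Middle of the gripping part of the cover's knob, 34 mm above the cover's origin (22 mm above the flange's top face).
- step_knob (a joint): Hold-to-run knob, rad: 0 at rest on its stop, pointer at the red dash; grows clockwise seen from above; end stop 2.25. Five clicking steps 24 degrees (0.419) apart, marked by growing black dots: 0.42, 0.84, 1.26, 1.68, 2.09. A return spring always drives it back to 0; no step holds by itself. Torque to hold it: about 0.08 to 0.32 N m; it falls as the knob runs into a step and jumps up (the click) at the step.
- knob_grip (a point): On the vertical axis of the step knob, 22 mm above the console. Black skirt of 48 mm diameter up to 7 mm above the console, on it an upright bar handle 46 mm long, 14 mm thick, up to 35 mm above the console, white line on its pointer half. x along the bar to the pointer, turns with the knob; z up. At rest x points 60 degrees counter-clockwise of the shaker's x.
- bowl: Bystander: blue glazed bowl, 150 mm diameter, 55 mm high, on the opposite side of the shaker to the cover. Origin: centre of its underside.
- rolling_pin: Bystander: wooden rolling pin, 48 mm thick, 400 mm long, lying behind the ware board. Origin: on the table under its middle.
- loop_tool: Bystander: turning tool with wooden handle and wire loop, 155 mm long, 16 mm thick, lying at the front edge of the ware board. Origin: under its middle.
- rib_tool: Bystander: flat wooden rib, 134 x 24 x 7 mm, lying at the front edge of the ware board. Origin: under its middle.
- beaker: Bystander: white plastic beaker, 90 mm diameter, 100 mm high, at the back right of the ware board. Origin: centre of its underside.
- glaze_jar: Bystander: orange glaze jar with black cap, 72 mm diameter, 95 mm high, at the back left of the ware board. Origin: centre of its underside.
Not all that is in view belongs to the job. What is shaped like the cover but orange or purple is not meant.

How it is judged:
By the outcome, as a careful person would: the job done as asked, in the order asked, and still so for the second after the job is handed in, while the arm keeps its last pose, push and grip.
It also fails if it takes over 67 s, if anything falls off the work surface, if the arm or the gripper's body presses on something with over 40 N, if the wrist force passes 120 N, or if a joint passes its speed limit or range.

## Working session

There is one attempt and no reset: what is moved stays moved. The work goes in short steps, Python scripts to look and compute and a tool call to move; the robot and the scene stay as the last step left them, time stands still between calls to the robot, and variables do not carry over. Pictures are saved under pics/ and viewed, and the job is handed in when it is done.

Besides the shell and the picture viewer there is one more tool, called after "Call:" by a JSON object that holds its "op" and its "data", one argument or row to a line. carry_out: Moves the arm, as the interface text tells. Its arguments: {"type":"object","properties":{"deltas":{"type":"array","items":{"type":"array","items":{"type":"number"}}},"claw":{"type":"number"},"grip_force":{"type":"number"}},"required":["deltas"]}

```bash
mkdir -p pics; ls; python3 - <<'E'
from bench import robot
import cv2
s=robot.sense()
print({k:(v if not hasattr(v,'round') else v.round(3)) if not isinstance(v,list) else [round(x,4) for x in v] for k,v in s.items()})
for n in ("scene","top","wrist"):
    p=robot.camera_params(n); print(n,p)
    im=robot.snapshot(n); cv2.imwrite(f"pics/{n}0.png",im[:,:,::-1])
E
```

```text
pics
{'t': 0.0, 'joint_positions': array([ 0.991,  0.246,  1.559,  0.   ,  1.339, -0.174]), 'joint_velocities': array([-0.002,  0.002,  0.001, -0.001, -0.001,  0.003]), 'joint_efforts': array([-0.0000e+00, -4.2953e+01, -3.2612e+01, -0.0000e+00,  5.0000e-03,
       -0.0000e+00]), 'ee_pos': array([0.256, 0.597, 0.23 ]), 'tcp_rot': array([ 0.692,  0.142,  0.693, -0.143]), 'ft_force': array([-0.113, -0.972, -0.172]), 'wrist_torque': array([0.007, 0.012, 0.004]), 'opening': 0.08518742539144836}
scene {'K': array([[470.15453587,   0.        , 315.66079902],
       [  0.        , 470.15453587, 202.6498965 ],
       [  0.        ,   0.        ,   1.        ]]), 'R': array([[ 0.79555628,  0.60582852,  0.0078745 ],
       [ 0.3756712 , -0.48304022, -0.79091295],
       [-0.47535392,  0.63217399, -0.61187801]]), 't': array([-0.48246401, -0.04975919,  1.58820317])}
top {'K': array([[419.90202969,   0.        , 314.04693108],
       [  0.        , 419.90202969, 197.54031825],
       [  0.        ,   0.        ,   1.        ]]), 'R': array([[ 0.01922792, -0.99981293, -0.00209429],
       [-0.98528954, -0.01859277, -0.16987888],
       [ 0.16980816,  0.00532989, -0.98546272]]), 't': array([0.11903461, 0.51076494, 1.2389263 ])}
wrist {'K': array([[323.61640354,   0.        , 313.89664903],
       [  0.        , 323.61640354, 202.56072586],
       [  0.        ,   0.        ,   1.        ]]), 'R': array([[ 0.39416284,  0.91903622, -0.00284335],
       [ 0.87747695, -0.37541511,  0.29849238],
       [ 0.27325787, -0.12014958, -0.95440778]]), 't': array([-0.65020284, -0.03975627,  0.38069105])}
```

View pics/scene0.png

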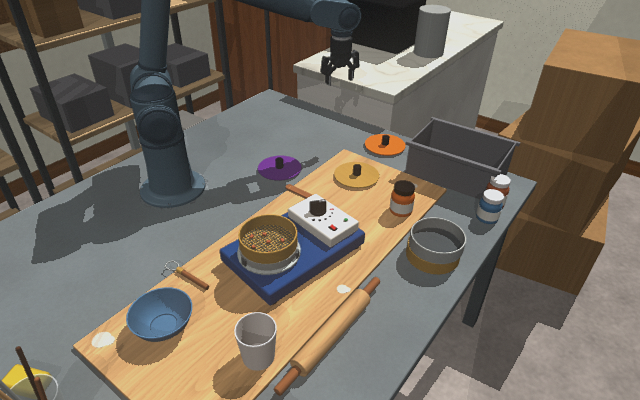

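View pics/top0.png

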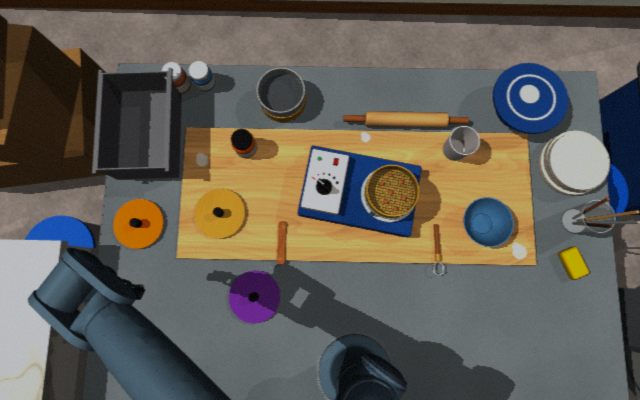

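View pics/wrist0.png

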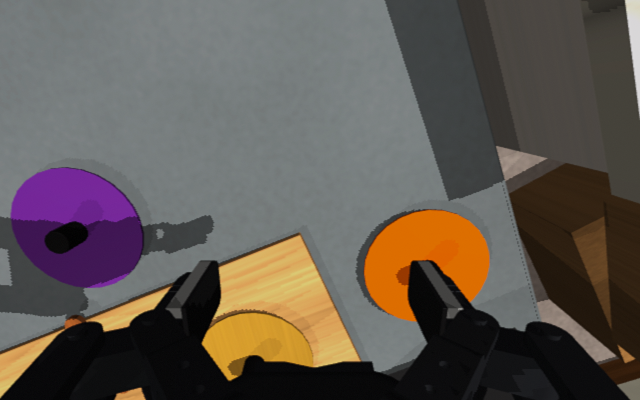

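```bash
cat > h.py <<'E'
import numpy as np, cv2
def cam(p): return -p["R"].T@p["t"]
def cast(p,uv,z):
    uv=np.atleast_2d(np.float64(uv)); d=np.c_[uv,np.ones(len(uv))]@np.linalg.inv(p["K"]).T@p["R"]
    c=cam(p); return c+d*((z-c[2])/d[:,2])[:,None]
def proj(p,X):
    q=np.atleast_2d(X)@p["R"].T+p["t"]; q=q@p["K"].T; return q[:,:2]/q[:,2:]
def circ(P):
    A=np.c_[2*P[:,:2],np.ones(len(P))]; s=np.linalg.lstsq(A,(P[:,:2]**2).sum(1),rcond=None)[0]
    return s[:2],np.sqrt(s[2]+s[:2]@s[:2])
def biggest(m,box=None):
    m=m.astype(np.uint8)
    if box is not None:
        k=np.zeros_like(m); x0,y0,x1,y1=box; k[y0:y1,x0:x1]=1; m=m*k
    cs,_=cv2.findContours(m,cv2.RETR_EXTERNAL,cv2.CHAIN_APPROX_NONE)
    return max(cs,key=cv2.contourArea)
E
python3 - <<'E'
from h import *
from bench import robot
im=cv2.imread("pics/top0.png"); p=robot.camera_params("top"); print("cam",cam(p).round(3))
hsv=cv2.cvtColor(im,cv2.COLOR_BGR2HSV)
for (x,y) in [(200,205),(240,215),(190,180),(235,230),(390,190),(366,190),(310,200),(310,225),(415,215)]: print((x,y),hsv[y,x])
cv2.imwrite("pics/c1.png",cv2.resize(im[140:245,290:430],None,fx=5,fy=5,interpolation=cv2.INTER_CUBIC))
s=cv2.imread("pics/scene0.png")
cv2.imwrite("pics/c2.png",cv2.resize(s[180:305,215:370],None,fx=4.8,fy=4.8,interpolation=cv2.INTER_CUBIC))
E
```

```text
cam [0.291 0.122 1.308]
(200, 205) [ 20 202 188]
(240, 215) [ 20 204 189]
(190, 180) [ 21 138 189]
(235, 230) [ 21 197 185]
(390, 190) [ 13 191 128]
(366, 190) [ 20 199 140]
(310, 200) [ 98   5 191]
(310, 225) [ 18 151 189]
(415, 215) [ 16 159 114]
```

View pics/c1.png

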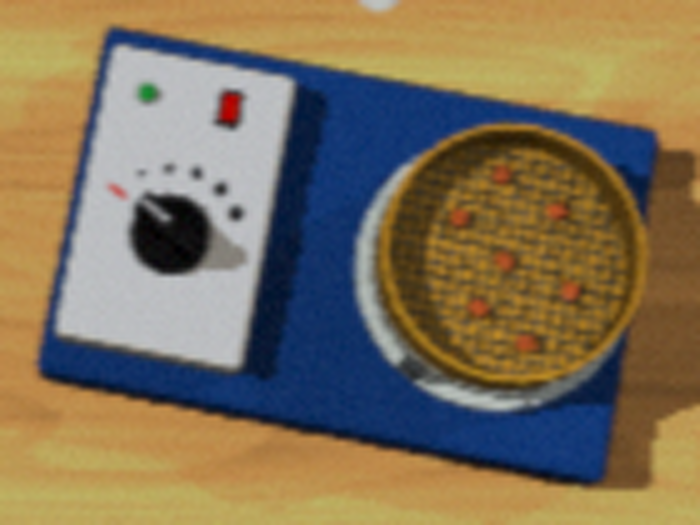

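View pics/c2.png

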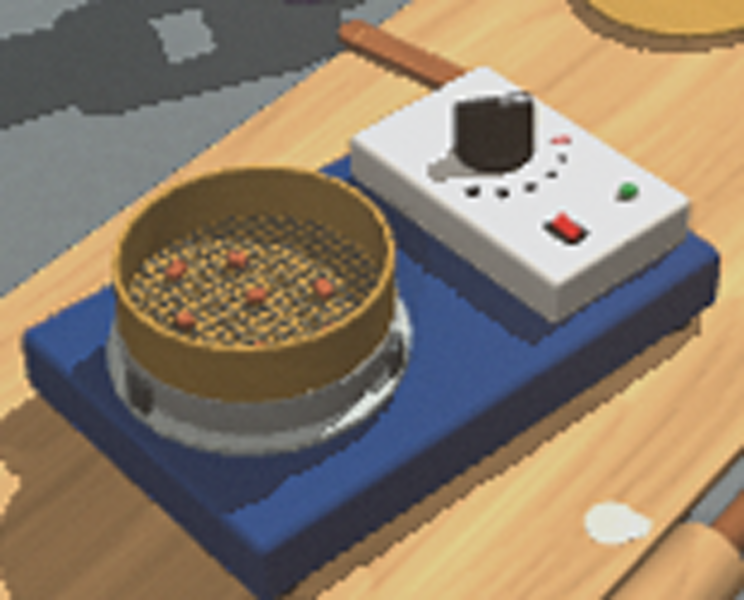

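```bash
cat > meas.py <<'E'
from h import *
from scipy.optimize import least_squares
def farfit(P,c,r):
    """circle of known radius to contour points on the side away from the camera"""
    c0,_=circ(P); d=c0-c[:2]; d/=np.linalg.norm(d)
    Q=P[:,:2][((P[:,:2]-c0)@d)>-0.01]
    f=lambda x:np.linalg.norm(Q-x,axis=1)-r
    s=least_squares(f,c0,loss='soft_l1',f_scale=0.001); 
    return s.x,np.abs(f(s.x)).mean(),circ(Q)[1]
E
python3 - <<'E'
from meas import *
from bench import robot
from scipy.spatial import cKDTree
for n,bc,bs,bk in (("top",(185,180,255,245),(355,155,430,230),(295,140,360,220)),("scene",(325,155,385,195),(230,205,305,275),(285,190,365,250))):
    im=cv2.imread(f"pics/{n}0.png"); p=robot.camera_params(n); c=cam(p)
    hsv=cv2.cvtColor(im,cv2.COLOR_BGR2HSV); H,S,V=[hsv[...,i].astype(int) for i in range(3)]
    m=(abs(H-21)<5)&(S>180)&(V>100)
    k=cv2.convexHull(biggest(m,bc))[:,0]
    P=cast(p,biggest(m,bc)[:,0],0.022); print(n,"cover",farfit(P,c,.078),circ(P))
    m=(H<30)&(S>150)&(V>40) & ~((H>100))
    m=cv2.morphologyEx(m.astype(np.uint8),cv2.MORPH_CLOSE,np.ones((5,5)))
    ct=biggest(m,bs); P=cast(p,ct[:,0],0.144); print(n,"sieve",farfit(P,c,.075),circ(P),cv2.boundingRect(ct))
    m=(S<40)&(V>120); ct=biggest(m,bk); 
    r=cv2.minAreaRect(cast(p,ct[:,0],0.098)[:,:2].astype(np.float32)*1000); print(n,"console",r)
    # approx poly
    a=cv2.approxPolyDP(cv2.convexHull(ct),4,True)[:,0]; print(a.tolist(), (cast(p,a,0.098)[:,:2]).round(4).tolist())
    m=(abs(H-110)<15)&(S>120); 
    ct=biggest(m,(200,130,440,320)); r=cv2.minAreaRect(cast(p,ct[:,0],0.066)[:,:2].astype(np.float32)*1000); print(n,"housing",r)
E
```

```text
top cover (array([0.45730862, 0.41796678]), np.float64(0.0010507003376219219), np.float64(0.07591620803813026)) (array([0.45885648, 0.41975013]), np.float64(0.07615196660001461))
top sieve (array([ 0.52494361, -0.12715693]), np.float64(0.013293781953354017), np.float64(0.08081905192922638)) (array([ 0.51188212, -0.11713272]), np.float64(0.08937455843460672)) (366, 160, 64, 70)
top console ((550.7410888671875, 98.40692138671875), (111.10479736328125, 178.04981994628906), 79.87869262695312)
[[313, 149], [348, 156], [336, 213], [301, 206]] [[0.6459, 0.1344], [0.6263, 0.0299], [0.4547, 0.0638], [0.4733, 0.166]]
top housing ((529.5955200195312, -8.189224243164062), (338.9188537597656, 218.0885772705078), 79.85604858398438)Traceback (most recent call last):
  File "<stdin>", line 8, in <module>
  File "h.py", line 16, in biggest
    return max(cs,key=cv2.contourArea)
ValueError: max() iterable argument is empty
```

Call:
{"op": "carry_out", "data": {
  "deltas": [
    [0.4, -0.3, 0.1, 0, 0, 0],
    [1.2, -1.0, 0.3, 0, 0, 0],
    [2.2, -1.8, 0.5, 0, 0, 0],
    [3.2, -2.6, 0.5, 0, 0, 0],
    [4.2, -3.5, 0.5, 0, 0, 0],
    [5.2, -4.4, 0.5, 0, 0, 0],
    [6.2, -5.2, 0.3, 0, 0, 0],
    [7.0, -5.9, 0.1, 0, 0, 0],
    [7.4, -6.2, 0, 0, 0, 0],
    [7.5, -6.3, 0, 0, 0, 0],
    [7.5, -6.3, 0, 0, 0, 0],
    [7.5, -6.3, 0, 0, 0, 0]
  ]
}}

```text
t: 1.15
ee_pos: [0.481, 0.4088, 0.2316]
tcp_rot: [0.693, 0.142, 0.693, -0.142]
ft_force: [-0.6, 1.1, 1.0]
opening: 0.0856
```

```bash
python3 - <<'E'
from meas import *
from bench import robot
s=robot.sense(); p=robot.camera_params("wrist"); im=robot.snapshot("wrist")[:,:,::-1]; cv2.imwrite("pics/w1.png",im)
np.savez("w1.npz",**p); print(s["t"],s["ee_pos"],s["tcp_rot"],s["ft_force"],s["joint_positions"],cam(p))
im=im.copy();hsv=cv2.cvtColor(im,cv2.COLOR_BGR2HSV); H,S,V=[hsv[...,i].astype(int) for i in range(3)]
m=(abs(H-21)<5)&(S>180)&(V>80)
ct=biggest(m); P=cast(p,ct[:,0],0.024); print(cv2.boundingRect(ct),farfit(P,cam(p),.078),circ(P))
m=(V<60); 
cs,_=cv2.findContours(m.astype(np.uint8),cv2.RETR_EXTERNAL,cv2.CHAIN_APPROX_NONE)
for c in cs:
    if cv2.contourArea(c)>100: print(cv2.boundingRect(c),cv2.contourArea(c))
E
```

```text
1.15 [0.48101588 0.40882619 0.23158304] [ 0.69257084  0.14244102  0.69271871 -0.14211607] [-0.61785261  1.08494283  0.97498626] [ 5.24924461e-01  2.01811174e-01  1.60803403e+00  4.96409045e-04
  1.33159804e+00 -6.40798778e-01] [0.41171294 0.44009704 0.37465932]
(246, 76, 144, 144) (array([0.46002021, 0.42327715]), np.float64(0.0004419610280713808), np.float64(0.07721851087540628)) (array([0.46116728, 0.42300046]), np.float64(0.07710749920797866))
(305, 140, 27, 30) 600.0
(0, 115, 640, 285) 73157.5
(527, 0, 51, 31) 1145.5
(446, 0, 67, 101) 1197.5
(37, 0, 140, 51) 303.0
```

View pics/w1.png

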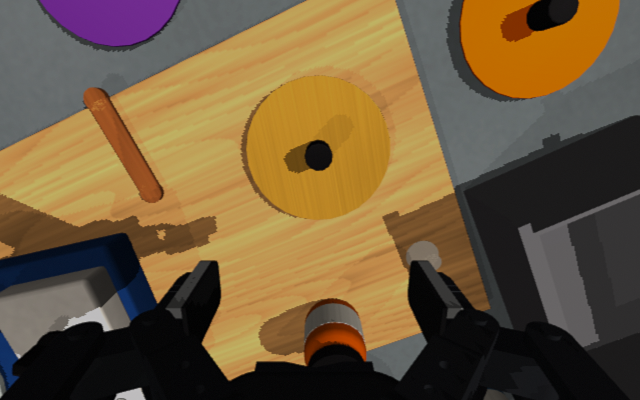

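Call:
{"op": "carry_out", "data": {
  "deltas": [
    [-0.2, 0.1, -0.3, 0, 0, 0],
    [-0.4, 0.3, -1.0, 0, 0, 0],
    [-0.6, 0.4, -2.0, 0, 0, 0],
    [-0.7, 0.47, -3.0, 0, 0, 0],
    [-0.7, 0.47, -4.0, 0, 0, 0],
    [-0.7, 0.47, -4.8, 0, 0, 0],
    [-0.7, 0.47, -5.5, 0, 0, 0],
    [-0.7, 0.47, -6.0, 0, 0, 0],
    [-0.7, 0.47, -6.3, 0, 0, 0],
    [-0.7, 0.47, -6.6, 0, 0, 0],
    [-0.7, 0.47, -6.73, 0, 0, 0],
    [-0.7, 0.47, -6.73, 0, 0, 0]
  ]
}}

```text
t: 2.2
ee_pos: [0.46, 0.4226, 0.0289]
tcp_rot: [0.692, 0.142, 0.693, -0.142]
ft_force: [0.3, -0.3, -0.6]
opening: 0.0856
```

```bash
python3 - <<'E'
from h import *
from bench import robot
im=robot.snapshot("wrist")[:,:,::-1]; cv2.imwrite("pics/w2.png",im)
E
```

```text
(no output)
```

View pics/w2.png

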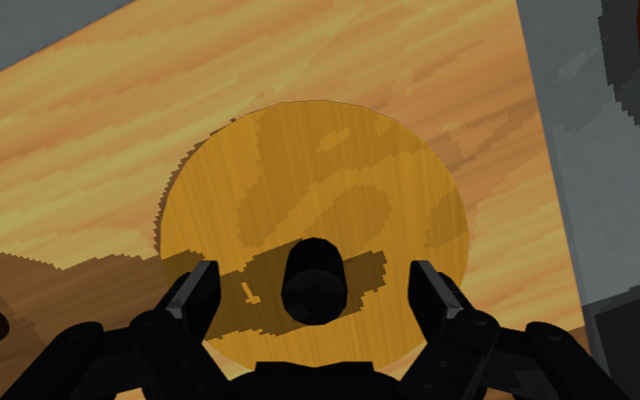

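Call:
{"op": "carry_out", "data": {
  "deltas": [
    [0, 0, 0, 0, 0, 0],
    [0, 0, 0, 0, 0, 0],
    [0, 0, 0, 0, 0, 0],
    [0, 0, 0, 0, 0, 0],
    [0, 0, 0, 0, 0, 0],
    [0, 0, 0, 0, 0, 0],
    [0, 0, 0, 0, 0, 0],
    [0, 0, 0, 0, 0, 0]
  ],
  "claw": 20,
  "grip_force": 45
}}

```text
t: 2.92
ee_pos: [0.461, 0.4224, 0.03]
tcp_rot: [0.693, 0.143, 0.692, -0.142]
ft_force: [-1.0, -1.1, 4.6]
opening: 0.0266
```

Call:
{"op": "carry_out", "data": {
  "deltas": [
    [0, 0, 0, 0, 0, 0],
    [0, 0, 0, 0, 0, 0],
    [0, 0, 0, 0, 0, 0],
    [0, 0, 0, 0, 0, 0],
    [0, 0, 0, 0, 0, 0],
    [0, 0, 0, 0, 0, 0],
    [0, 0, 0.3, 0, 0, 0],
    [0, 0, 1, 0, 0, 0],
    [0, 0, 2, 0, 0, 0],
    [0, 0, 3, 0, 0, 0],
    [0, -0.3, 4, 0, 0, 0],
    [0.1, -1, 5, 0, 0, 0]
  ],
  "claw": 85
}}

```text
t: 3.92
ee_pos: [0.4631, 0.3934, 0.1817]
tcp_rot: [0.693, 0.142, 0.693, -0.141]
ft_force: [1.1, 0.1, 0.3]
opening: 0.0856
```

Call:
{"op": "carry_out", "data": {
  "deltas": [
    [0.1, -1, 1, 0, 0, 0],
    [0.3, -2.2, 2, 0, 0, 0],
    [0.6, -3.5, 3, 0, 0, 0],
    [0.9, -5, 4, 0, 0, 0],
    [1.2, -6.4, 4.4, 0, 0, 0],
    [1.5, -7.8, 4.4, 0, 0, 0],
    [1.8, -9.2, 4.4, 0, 0, 0],
    [2.1, -10.6, 4.4, 0, 0, 0],
    [2.4, -12, 4.4, 0, 0, 0],
    [2.6, -13.4, 4.4, 0, 0, 0],
    [2.8, -14.6, 4.4, 0, 0, 0],
    [2.9, -15.6, 4.4, 0, 0, 0]
  ]
}}

```text
t: 4.92
ee_pos: [0.5482, -0.0604, 0.3123]
tcp_rot: [0.693, 0.142, 0.692, -0.143]
ft_force: [0.9, 0.2, 0.8]
opening: 0.085
```

Call:
{"op": "carry_out", "data": {
  "deltas": [
    [0, -0.8, 0, 0, 0, 0],
    [0, -1.4, 0, 0, 0, 0],
    [0, -1.8, 0, 0, 0, 0],
    [0, -1.8, 0, 0, 0, 0],
    [0, -1.8, 0, 0, 0, 0],
    [0, -1.8, 0, 0, 0, 0]
  ]
}}

```text
t: 5.42
ee_pos: [0.5482, -0.1113, 0.3116]
tcp_rot: [0.693, 0.142, 0.693, -0.142]
ft_force: [0.4, 0.9, 0.5]
opening: 0.0852
```

```bash
python3 - <<'E'
from meas import *
from bench import robot
s=robot.sense(); p=robot.camera_params("wrist"); im=robot.snapshot("wrist")[:,:,::-1]; cv2.imwrite("pics/w3.png",im)
np.savez("w3.npz",**p); print(s["t"],s["ee_pos"],s["tcp_rot"],s["joint_positions"],s["joint_velocities"],cam(p))
E
```

```text
5.4167 [ 0.54824498 -0.11129037  0.3115933 ] [ 0.69272976  0.14220338  0.69264067 -0.1419598 ] [-4.03102844e-01 -2.46518321e-02  1.70390278e+00  3.64843283e-04
  1.46228695e+00 -1.56931671e+00] [ 0.00848585 -0.00190842  0.00402068 -0.00081129 -0.00187988 -0.0026179 ] [ 0.47889681 -0.08004909  0.45463718]
```

View pics/w3.png

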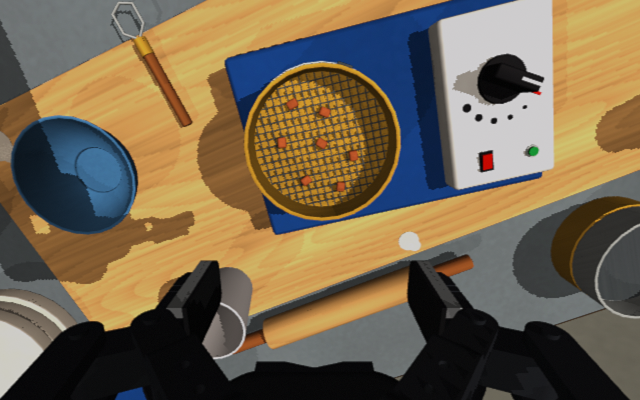

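```bash
python3 - <<'E'
from meas import *
im=cv2.imread("pics/w3.png"); p=dict(np.load("w3.npz")); hsv=cv2.cvtColor(im,cv2.COLOR_BGR2HSV); H,S,V=[hsv[...,i].astype(int) for i in range(3)]
for x in list(range(236,262,2)): print(x,hsv[142,x],end=' ')
print()
for x in list(range(385,410,2)): print(x,hsv[142,x],end=' ')
m=((abs(H-19)<8)&(S>178)&(V>50)).astype(np.uint8)
m[:, :235]=0; m[:,410:]=0; m[:50]=0; m[232:]=0
m=cv2.morphologyEx(m,cv2.MORPH_CLOSE,np.ones((7,7))); m=cv2.morphologyEx(m,cv2.MORPH_OPEN,np.ones((7,7)))
ct=biggest(m); hull=cv2.convexHull(ct); e=cv2.fitEllipse(ct); print("\n",e)
P=cast(p,ct[:,0],0.144); print(circ(P),farfit(P,cam(p),.075))
d=im.copy(); cv2.drawContours(d,[ct],-1,(0,255,0),1); 
# console
w=((S<45)&(V>120)).astype(np.uint8); ck=biggest(w,(415,0,570,200)); 
hk=cv2.convexHull(ck)
Pk=cast(p,hk[:,0],0.098); r=cv2.minAreaRect((Pk[:,:2]*1000).astype(np.float32)); print("console",r)
cv2.drawContours(d,[hk],-1,(0,0,255),1)
b=((H>100)&(H<125)&(S>100)).astype(np.uint8); b[:,:215]=0; b[240:]=0
hb=cv2.convexHull(biggest(b)); print("hous",cv2.minAreaRect((cast(p,hb[:,0],.066)[:,:2]*1000).astype(np.float32)))
# step knob dark
k=(V<55).astype(np.uint8); kc=biggest(k,(470,45,550,105)); print("knob",cv2.boundingRect(kc)); cv2.drawContours(d,[kc],-1,(255,0,255),1)
cv2.imwrite("pics/w3d.png",cv2.resize(d[0:240,220:580],None,fx=2.2,fy=2.2,interpolation=cv2.INTER_NEAREST))
E
```

```text
236 [ 16 162 134] 238 [ 16 162 132] 240 [ 15 160 129] 242 [ 15 161 125] 244 [ 19 197 163] 246 [ 20 203 207] 248 [ 18 206 129] 250 [ 18 206  89] 252 [ 19 206  88] 254 [ 19 193 111] 256 [ 19 143 109] 258 [16 65 83] 260 [19 43 65] 
385 [ 18 168  76] 387 [ 18 159  74] 389 [ 18 197  57] 391 [ 19 207  58] 393 [ 19 206  57] 395 [ 19 207  58] 397 [ 19 205 177] 399 [ 20 197 210] 401 [111 175 115] 403 [109 213 126] 405 [109 212 125] 407 [109 209 127] 409 [109 211 128] 
 ((321.5388488769531, 141.3022918701172), (154.25714111328125, 156.3939208984375), 34.06330490112305)
(array([ 0.51986952, -0.08995285]), np.float64(0.073622179353701)) (array([ 0.51806206, -0.08968183]), np.float64(0.0005470077666061418), np.float64(0.07385259107897389))
console ((553.1004638671875, 98.95743560791016), (109.52620697021484, 177.22805786132812), 79.89847564697266)
hous ((533.9539184570312, -6.9560546875), (339.3506774902344, 215.88150024414062), 79.94654846191406)
knob (478, 54, 66, 50)
```

View pics/w3d.png

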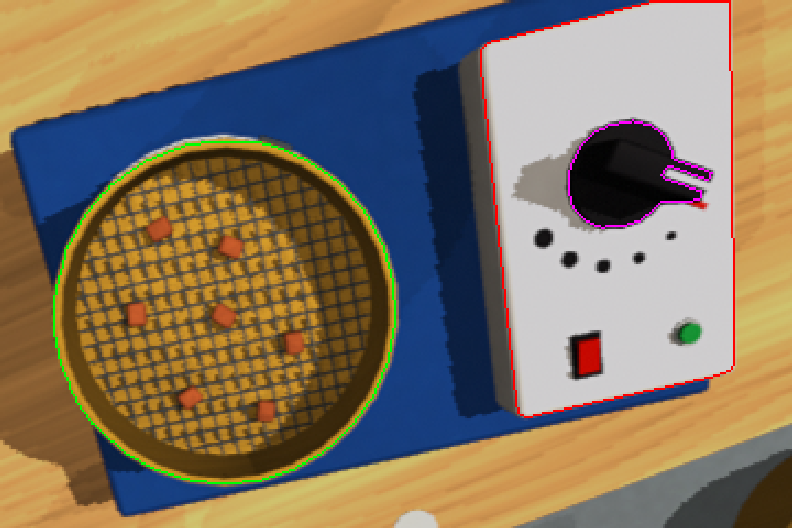

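Call:
{"op": "carry_out", "data": {
  "deltas": [
    [0, 0.6, 0, 0, 0, 0],
    [-0.1, 1.8, 0, 0, 0, 0],
    [-0.3, 3.1, 0, 0, 0, 0],
    [-0.5, 4.5, 0, 0, 0, 0],
    [-0.7, 5.9, 0, 0, 0, 0],
    [-0.9, 7.3, 0, 0, 0, 0],
    [-1.1, 8.6, 0, 0, 0, 0],
    [-1.3, 10, 0, 0, 0, 0],
    [-1.5, 11.3, -0.5, 0, 0, 0],
    [-1.7, 12.7, -1, 0, 0, 0],
    [-1.9, 14, -1.5, 0, 0, 0],
    [-2.1, 15.2, -2, 0, 0, 0]
  ]
}}

```text
t: 6.47
ee_pos: [0.4842, 0.3441, 0.2525]
tcp_rot: [0.693, 0.142, 0.692, -0.141]
ft_force: [0.1, 0.0, 0.5]
opening: 0.0849
```

Call:
{"op": "carry_out", "data": {
  "deltas": [
    [0, 1.0, -0.3, 0, 0, 0],
    [-0.1, 1.7, -0.5, 0, 0, 0],
    [-0.14, 2.1, -0.67, 0, 0, 0],
    [-0.14, 2.14, -0.67, 0, 0, 0],
    [-0.14, 2.14, -0.67, 0, 0, 0],
    [-0.14, 2.14, -0.67, 0, 0, 0]
  ]
}}

```text
t: 6.97
ee_pos: [0.4818, 0.4045, 0.2331]
tcp_rot: [0.693, 0.143, 0.692, -0.143]
ft_force: [0.0, -0.0, 0.3]
opening: 0.0852
```

```bash
python3 - <<'E'
from meas import *
from bench import robot
s=robot.sense(); p=robot.camera_params("wrist"); im=robot.snapshot("wrist")[:,:,::-1].copy(); cv2.imwrite("pics/w4.png",im)
print(s["t"],s["ee_pos"],s["joint_velocities"].round(3))
hsv=cv2.cvtColor(im,cv2.COLOR_BGR2HSV); H,S,V=[hsv[...,i].astype(int) for i in range(3)]
m=(abs(H-21)<5)&(S>180)&(V>80)
ct=biggest(m); P=cast(p,ct[:,0],0.024); print(cv2.boundingRect(ct),circ(P))
k=biggest(V<50,(295,120,345,185)); print(cv2.boundingRect(k)); (c,r)=cv2.minEnclosingCircle(k); print(c,r,cast(p,c,.055))
# step knob from w3
im=cv2.imread("pics/w3.png"); p=dict(np.load("w3.npz"))
print("stepknob", cast(p,[[501.8,79.5]],.105), proj(p,[[.534,.1035,.105],[.534,.1035,.133],[.5199,-.09,.144]]))
E
```

```text
6.9667 [0.48182625 0.4044653  0.2331078 ] [-0.015 -0.008  0.001  0.002 -0.003  0.001]
(250, 73, 143, 144) (array([0.46128339, 0.4231071 ]), np.float64(0.0770821510042834))
(309, 138, 27, 30)
(321.62994384765625, 152.2796630859375) 14.73391056060791 [[0.45996795 0.42356437 0.055     ]]
stepknob [[0.53423759 0.10267697 0.105     ]] [[502.54961824  78.92730315]
 [519.30931922  76.94555097]
 [321.432847   146.8946089 ]]
```

Call:
{"op": "carry_out", "data": {
  "deltas": [
    [-0.2, 0.1, -0.3, 0, 0, 0],
    [-0.4, 0.3, -1.0, 0, 0, 0],
    [-0.6, 0.4, -2.0, 0, 0, 0],
    [-0.7, 0.6, -3.0, 0, 0, 0],
    [-0.7, 0.6, -4.0, 0, 0, 0],
    [-0.7, 0.6, -4.8, 0, 0, 0],
    [-0.7, 0.6, -5.5, 0, 0, 0],
    [-0.7, 0.6, -6.0, 0, 0, 0],
    [-0.7, 0.6, -6.3, 0, 0, 0],
    [-0.7, 0.6, -6.6, 0, 0, 0],
    [-0.7, 0.6, -6.7, 0, 0, 0],
    [-0.7, 0.6, -6.7, 0, 0, 0]
  ]
}}

```text
t: 8.02
ee_pos: [0.4605, 0.4228, 0.0312]
tcp_rot: [0.692, 0.143, 0.693, -0.143]
ft_force: [-0.4, -1.2, -0.1]
opening: 0.0849
```

Call:
{"op": "carry_out", "data": {
  "deltas": [
    [0, 0, 0, 0, 0, 0],
    [0, 0, 0, 0, 0, 0],
    [0, 0, 0, 0, 0, 0],
    [0, 0, 0, 0, 0, 0],
    [0, 0, 0, 0, 0, 0],
    [0, 0, 0, 0, 0, 0],
    [0, 0, 0, 0, 0, 0],
    [0, 0, 0, 0, 0, 0]
  ],
  "claw": 20,
  "grip_force": 50
}}

```text
t: 8.68
ee_pos: [0.4609, 0.4233, 0.0322]
tcp_rot: [0.693, 0.143, 0.692, -0.142]
ft_force: [-1.5, -0.9, 4.7]
opening: 0.0268
```

Call:
{"op": "carry_out", "data": {
  "deltas": [
    [0, 0, 0.1, 0, 0, 0],
    [0, 0, 0.3, 0, 0, 0],
    [0, 0, 0.6, 0, 0, 0],
    [0, 0, 0.9, 0, 0, 0],
    [0, 0, 1, 0, 0, 0],
    [0, 0, 1, 0, 0, 0]
  ]
}}

```text
t: 9.18
ee_pos: [0.4614, 0.4237, 0.0631]
tcp_rot: [0.693, 0.143, 0.692, -0.142]
ft_force: [0.1, 0.3, -2.8]
opening: 0.0265
```

```bash
python3 - <<'E'
from h import *
from bench import robot
im=robot.snapshot("wrist")[:,:,::-1]; cv2.imwrite("pics/w5.png",im)
im=robot.snapshot("scene")[:,:,::-1]; cv2.imwrite("pics/s5.png",cv2.resize(im[100:260,260:460],None,fx=4,fy=3.7))
E
```

```text
(no output)
```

View pics/w5.png

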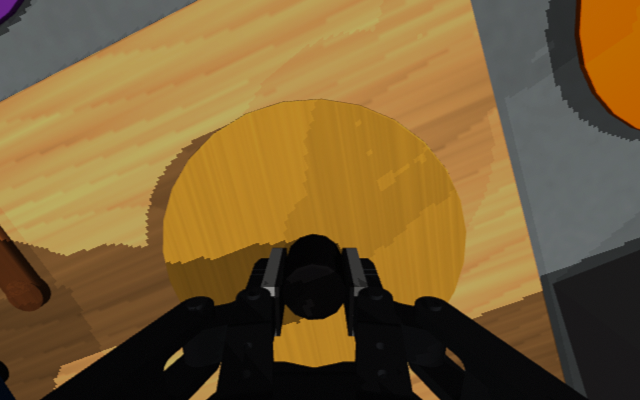

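View pics/s5.png

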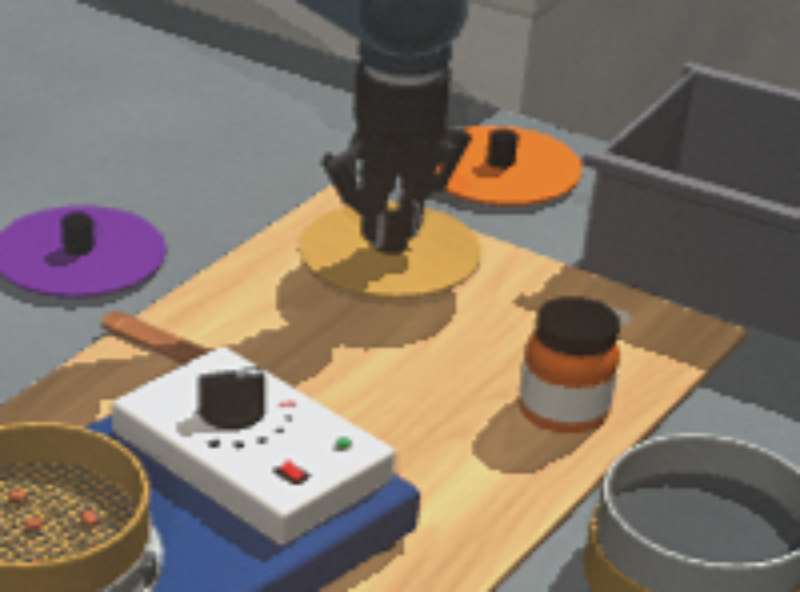

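Call:
{"op": "carry_out", "data": {
  "deltas": [
    [0, 0, 0.3, 0, 0, 0],
    [0, 0, 0.9, 0, 0, 0],
    [0, 0, 1.7, 0, 0, 0],
    [0, 0, 2.5, 0, 0, 0],
    [0, -0.2, 3.3, 0, 0, 0],
    [0.1, -0.6, 4.1, 0, 0, 0],
    [0.1, -1.2, 4.8, 0, 0, 0],
    [0.2, -2, 5.2, 0, 0, 0],
    [0.3, -2.9, 5.3, 0, 0, 0],
    [0.4, -3.8, 5.3, 0, 0, 0],
    [0.5, -4.7, 5.3, 0, 0, 0],
    [0.6, -5.6, 5.3, 0, 0, 0]
  ]
}}

```text
t: 10.28
ee_pos: [0.4782, 0.2538, 0.2207]
tcp_rot: [0.693, 0.142, 0.693, -0.142]
ft_force: [-0.4, -0.1, -3.9]
opening: 0.0265
```

Call:
{"op": "carry_out", "data": {
  "deltas": [
    [0.1, -0.9, 0, 0, 0, 0],
    [0.2, -1.8, 0, 0, 0, 0],
    [0.3, -2.7, 0, 0, 0, 0],
    [0.4, -3.6, 0, 0, 0, 0],
    [0.5, -4.5, 0, 0, 0, 0],
    [0.6, -5.4, 0, 0, 0, 0],
    [0.7, -6.3, 0, 0, 0, 0],
    [0.8, -7.2, 0, 0, 0, 0],
    [0.9, -8.1, 0, 0, 0, 0],
    [1.0, -9.0, 0, 0, 0, 0],
    [1.1, -9.8, 0, 0, 0, 0],
    [1.2, -10.5, 0, 0, 0, 0]
  ]
}}

```text
t: 11.28
ee_pos: [0.5142, -0.0615, 0.2206]
tcp_rot: [0.693, 0.143, 0.693, -0.143]
ft_force: [1.4, 0.0, -2.2]
opening: 0.0261
```

Call:
{"op": "carry_out", "data": {
  "deltas": [
    [0.05, -0.4, 0, 0, 0, 0],
    [0.1, -0.7, 0, 0, 0, 0],
    [0.14, -0.9, 0, 0, 0, 0],
    [0.14, -1.0, 0, 0, 0, 0],
    [0.14, -1.0, 0, 0, 0, 0],
    [0.14, -1.0, 0, 0, 0, 0],
    [0.14, -1.0, 0, 0, 0, 0]
  ]
}}

```text
t: 11.87
ee_pos: [0.5186, -0.0891, 0.2203]
tcp_rot: [0.693, 0.142, 0.693, -0.142]
ft_force: [0.4, 0.6, -3.1]
opening: 0.0261
```

```bash
python3 - <<'E'
from h import *
from bench import robot
s=robot.sense();print(s["ee_pos"],s["tcp_rot"],s["ft_force"],s["wrist_torque"],s["joint_velocities"].round(3))
im=robot.snapshot("wrist")[:,:,::-1]; cv2.imwrite("pics/w6.png",im)
im=robot.snapshot("scene")[:,:,::-1]; cv2.imwrite("pics/s6.png",cv2.resize(im[120:310,200:370],None,fx=3.1,fy=3.1))
E
```

```text
[ 0.51863892 -0.08913152  0.22034768] [ 0.69258371  0.14224412  0.69276044 -0.14204712] [ 0.39992791  0.63874866 -3.11765181] [-0.01285012  0.01005745  0.02721275] [ 0.001  0.001 -0.001 -0.002 -0.002  0.   ]
```

View pics/w6.png

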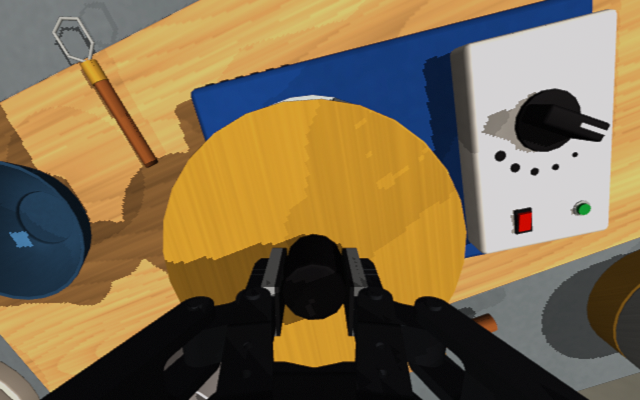

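View pics/s6.png

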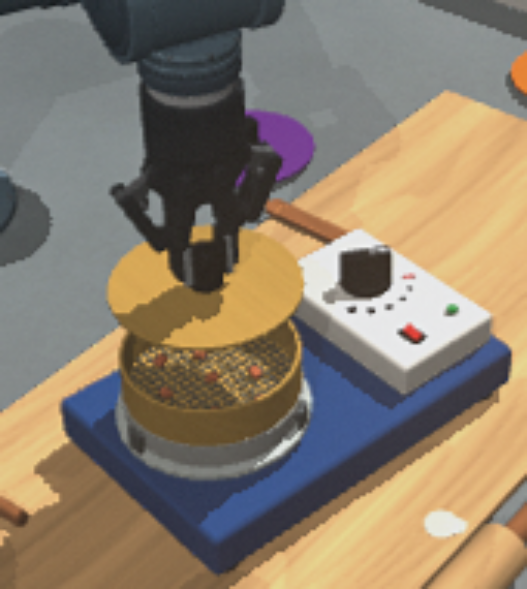

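Call:
{"op": "carry_out", "data": {
  "deltas": [
    [0.03, -0.02, -0.3, 0, 0, 0],
    [0.03, -0.02, -0.7, 0, 0, 0],
    [0.03, -0.02, -1.1, 0, 0, 0],
    [0.03, -0.02, -1.4, 0, 0, 0],
    [0.03, -0.02, -1.65, 0, 0, 0],
    [0.03, -0.02, -1.7, 0, 0, 0],
    [0.03, -0.02, -1.7, 0, 0, 0],
    [0.03, -0.02, -1.7, 0, 0, 0]
  ]
}}

```text
t: 12.63
ee_pos: [0.5199, -0.0906, 0.1696]
tcp_rot: [0.693, 0.142, 0.692, -0.143]
ft_force: [0.1, 0.6, -3.1]
opening: 0.0265
```

```bash
python3 - <<'E'
from h import *
from bench import robot
s=robot.sense();print(s["ee_pos"],s["ft_force"],s["wrist_torque"])
a=robot.snapshot("scene")[:,:,::-1][190:300,210:320]; b=robot.snapshot("top")[:,:,::-1][140:250,340:450]
cv2.imwrite("pics/s7.png",cv2.resize(np.hstack([a,b]),None,fx=3.6,fy=3.6))
E
```

```text
[ 0.51985561 -0.09064184  0.16960107] [ 0.13205581  0.63058485 -3.12652385] [ 0.05101219  0.00771424 -0.05229447]
```

View pics/s7.png

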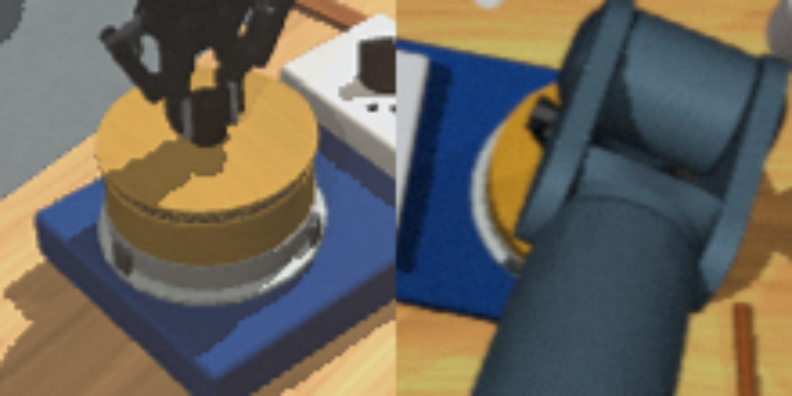

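Call:
{"op": "carry_out", "data": {
  "deltas": [
    [0, 0.01, -0.06, 0, 0, 0],
    [0, 0.02, -0.12, 0, 0, 0],
    [0, 0.02, -0.18, 0, 0, 0],
    [0, 0.02, -0.24, 0, 0, 0],
    [0, 0.02, -0.28, 0, 0, 0],
    [0, 0.02, -0.28, 0, 0, 0]
  ]
}}

```text
t: 13.23
ee_pos: [0.5194, -0.0898, 0.1606]
tcp_rot: [0.692, 0.143, 0.693, -0.142]
ft_force: [-0.1, -0.4, -4.1]
opening: 0.0264
```

```bash
python3 - <<'E'
from bench import robot
s=robot.sense();print(s["ee_pos"],s["ft_force"],s["wrist_torque"])
E
```

```text
[ 0.51939029 -0.08983177  0.16056185] [-0.08622083 -0.42468889 -4.06120153] [ 0.03247283 -0.00332168  0.04958146]
```

No contact yet though the spigot is already inside. Continue in small steps.

Call:
{"op": "carry_out", "data": {
  "deltas": [
    [0, 0, -0.04, 0, 0, 0],
    [0, 0, -0.08, 0, 0, 0],
    [0, 0, -0.11, 0, 0, 0],
    [0, 0, -0.11, 0, 0, 0]
  ]
}}

```text
t: 13.57
ee_pos: [0.5195, -0.0899, 0.1574]
tcp_rot: [0.692, 0.143, 0.693, -0.142]
ft_force: [0.6, -0.1, -3.8]
opening: 0.0265
```

Call:
{"op": "carry_out", "data": {
  "deltas": [
    [0, 0, -0.02, 0, 0, 0],
    [0, 0, -0.04, 0, 0, 0],
    [0, 0, -0.04, 0, 0, 0]
  ]
}}

```text
t: 13.82
ee_pos: [0.5196, -0.0899, 0.1564]
tcp_rot: [0.693, 0.142, 0.693, -0.142]
ft_force: [0.1, 1.1, -3.8]
opening: 0.0262
```

Call:
{"op": "carry_out", "data": {
  "deltas": [
    [0, 0, -0.02, 0, 0, 0],
    [0, 0, -0.04, 0, 0, 0],
    [0, 0, -0.04, 0, 0, 0]
  ]
}}

```text
t: 14.07
ee_pos: [0.5198, -0.09, 0.1562]
tcp_rot: [0.693, 0.142, 0.693, -0.143]
ft_force: [-3.5, 1.4, 4.7]
opening: 0.0266
```

Call:
{"op": "carry_out", "data": {
  "deltas": [
    [0, 0, -0.02, 0, 0, 0],
    [0, 0, -0.03, 0, 0, 0],
    [0, 0, -0.03, 0, 0, 0]
  ]
}}

```text
t: 14.32
ee_pos: [0.5198, -0.09, 0.1562]
tcp_rot: [0.693, 0.142, 0.693, -0.143]
ft_force: [-8.0, 1.3, 10.0]
opening: 0.0264
```

Call:
{"op": "carry_out", "data": {
  "deltas": [
    [0, 0, 0.02, 0, 0, 0],
    [0, 0, 0.02, 0, 0, 0],
    [0, 0, 0.02, 0, 0, 0]
  ]
}}

```text
t: 14.57
ee_pos: [0.5199, -0.09, 0.1561]
tcp_rot: [0.693, 0.142, 0.692, -0.143]
ft_force: [-4.5, 2.5, 5.8]
opening: 0.0263
```

```bash
python3 - <<'E'
from h import *
from bench import robot
s=robot.sense();print(s["ee_pos"],s["ft_force"],s["wrist_torque"])
a=robot.snapshot("scene")[:,:,::-1][190:300,210:320]
cv2.imwrite("pics/s8.png",cv2.resize(a,None,fx=5,fy=5,interpolation=cv2.INTER_CUBIC))
E
```

```text
[ 0.51990786 -0.09003343  0.156127  ] [-4.46467812  2.45120066  5.84082942] [ 0.26310515  0.73726644 -0.00379876]
```

View pics/s8.png

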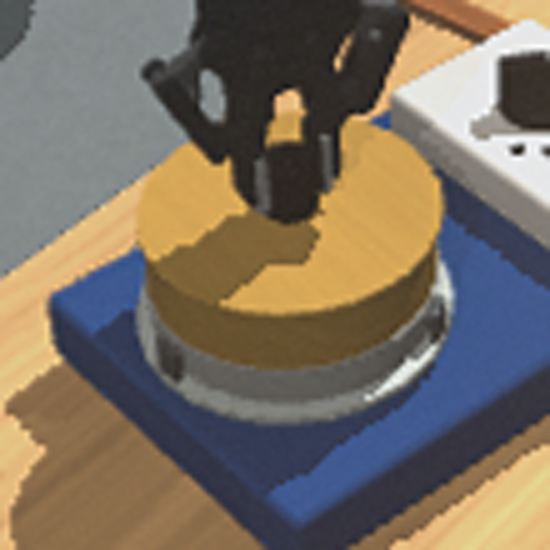

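Call:
{"op": "carry_out", "data": {
  "deltas": [
    [0, 0, 0, 0, 0, 0],
    [0, 0, 0, 0, 0, 0],
    [0, 0, 0, 0, 0, 0],
    [0, 0, 0, 0, 0, 0],
    [0, 0, 0, 0, 0, 0]
  ],
  "claw": 40,
  "grip_force": 20
}}

```text
t: 15.03
ee_pos: [0.5197, -0.09, 0.1549]
tcp_rot: [0.693, 0.143, 0.693, -0.143]
ft_force: [-0.1, 0.3, 0.3]
opening: 0.0397
```

Call:
{"op": "carry_out", "data": {
  "deltas": [
    [0, 0, 0, 0, 0, 0],
    [0, 0, 0, 0, 0, 0],
    [0, 0, 0, 0, 0, 0],
    [0, 0, 0, 0, 0, 0],
    [0, 0, 0.3, 0, 0, 0],
    [0, 0, 0.8, 0, 0, 0],
    [0, 0, 1.5, 0, 0, 0],
    [0, 0, 2.3, 0, 0, 0],
    [0.2, 0.2, 3.2, 0, 0, 0],
    [0.4, 0.4, 4, 0, 0, 0],
    [0.4, 0.4, 4.5, 0, 0, 0],
    [0.4, 0.4, 4.7, 0, 0, 0]
  ],
  "claw": 70
}}

```text
t: 16.03
ee_pos: [0.533, -0.0781, 0.3001]
tcp_rot: [0.695, 0.142, 0.691, -0.143]
ft_force: [-0.8, 0.2, 0.2]
opening: 0.0702
```

Call:
{"op": "carry_out", "data": {
  "deltas": [
    [0.2, 0.5, 0, 0, 0, 0],
    [0.4, 1.3, 0, 0, 0, 0],
    [0.6, 2.2, 0, 0, 0, 0],
    [0.8, 3.0, 0, 0, 0, 0],
    [0.9, 3.6, 0, 0, 0, 0],
    [1.0, 4, 0, 0, 0, 0],
    [1.0, 4, 0, 0, 0, 0],
    [1.0, 4, 0, 0, 0, 0],
    [1.0, 4, 0, 0, 0, 0]
  ]
}}

```text
t: 16.78
ee_pos: [0.5615, 0.0412, 0.2958]
tcp_rot: [0.692, 0.143, 0.693, -0.143]
ft_force: [0.2, -0.3, 0.5]
opening: 0.0701
```

```bash
python3 - <<'E'
from meas import *
from bench import robot
s=robot.sense(); p=robot.camera_params("wrist"); im=robot.snapshot("wrist")[:,:,::-1].copy(); cv2.imwrite("pics/w9.png",im)
np.savez("w9.npz",**p); print(s["t"],s["ee_pos"],s["joint_positions"],s["joint_velocities"].round(3))
a=robot.snapshot("scene")[:,:,::-1][180:300,210:370]
cv2.imwrite("pics/s9.png",cv2.resize(a,None,fx=4.8,fy=4.8,interpolation=cv2.INTER_CUBIC))
hsv=cv2.cvtColor(im,cv2.COLOR_BGR2HSV); H,S,V=[hsv[...,i].astype(int) for i in range(3)]
m=(abs(H-21)<5)&(S>185)&(V>110)
ct=biggest(m,(0,0,640,250)); P=cast(p,ct[:,0],0.148); print(cv2.boundingRect(ct),circ(P))
print("pred knob",proj(p,[[.534,.1035,.105],[.534,.1035,.133]]))
E
```

```text
16.7833 [0.56145676 0.04124312 0.29579174] [-1.27849978e-01 -6.41087188e-03  1.71427556e+00 -4.23524715e-04
  1.43417081e+00 -1.29202062e+00] [-0.01  -0.002 -0.001  0.003  0.001  0.   ]
(85, 118, 167, 132) (array([ 0.51082438, -0.08624298]), np.float64(0.07032462688356333))
pred knob [[358.83018168 128.58186561]
 [362.7872946  131.00964406]]
```

View pics/w9.png

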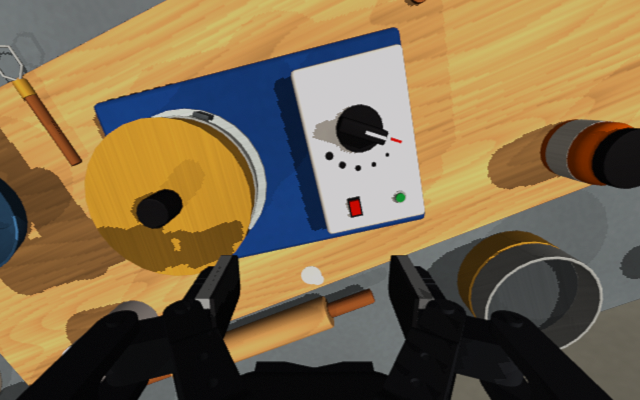

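View pics/s9.png

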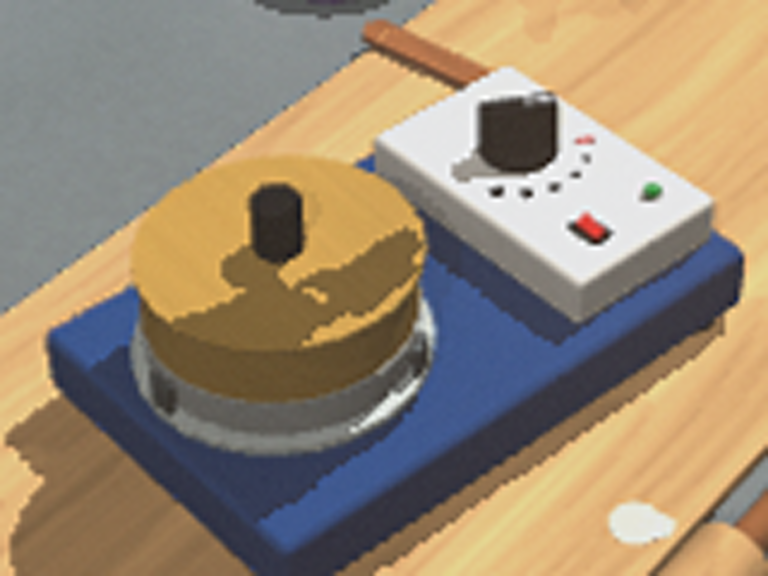

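```bash
python3 - <<'E'
from meas import *
im=cv2.imread("pics/w9.png"); p=dict(np.load("w9.npz"))
hsv=cv2.cvtColor(im,cv2.COLOR_BGR2HSV); H,S,V=[hsv[...,i].astype(int) for i in range(3)]
m=((abs(H-20)<6)&(S>185)&(V>70)).astype(np.uint8); m[255:]=0; m[:, 260:]=0
ct=biggest(m); q=ct[:,0]; q=q[(q[:,1]<240)]; P=cast(p,q,0.148); print(cv2.boundingRect(ct))
c,r=circ(P); print(c,r)
for _ in range(3):
    e=np.abs(np.linalg.norm(P[:,:2]-c,axis=1)-r); P=P[e<.002]; c,r=circ(P)
print(c,r,len(P), "pred",proj(p,[[.5199,-.09,.148]]))
k=biggest(V<45,(125,180,195,240)); print(cv2.boundingRect(k),cast(p,cv2.minEnclosingCircle(k)[0],.17))
# skirt circle
k=biggest(V<60,(330,95,395,160)); q=k[:,0]; P=cast(p,q,.103); c,r=circ(P)
for _ in range(4):
    e=np.abs(np.linalg.norm(P[:,:2]-c,axis=1)-r); P=P[e<.0025]; c,r=circ(P)
print("skirt",c,r,len(P),len(q))
# console yaw
w=((S<45)&(V>120)).astype(np.uint8); hk=cv2.convexHull(biggest(w,(285,40,430,240))); Pk=cast(p,hk[:,0],0.098); print("console",cv2.minAreaRect((Pk[:,:2]*1000).astype(np.float32)))
b=((H>100)&(H<125)&(S>100)).astype(np.uint8); b[:,:90]=0; b[270:]=0
hb=cv2.convexHull(biggest(b)); print("hous",cv2.minAreaRect((cast(p,hb[:,0],.066)[:,:2]*1000).astype(np.float32)))
# white pointer line
w=((S<60)&(V>140)).astype(np.uint8); z=np.zeros_like(w); z[110:150,345:390]=w[110:150,345:390]*(cv2.fillPoly(np.zeros_like(w),[cv2.convexHull(k)],1)[110:150,345:390])
l=biggest(z); vx,vy,x0,y0=cv2.fitLine(l,cv2.DIST_L2,0,.01,.01).ravel(); A=cast(p,[[x0-5*vx,y0-5*vy],[x0+8*vx,y0+8*vy]],.133); d=(A[1]-A[0])[:2]; print("pointer yaw",np.degrees(np.arctan2(d[1],d[0])),x0,y0)
E
```

```text
(85, 118, 169, 137)
[ 0.52119515 -0.08680112] 0.07830621518065953
[ 0.52298727 -0.08737687] 0.07930792304279871 188 pred [[167.16183752 201.1748026 ]]
(137, 190, 45, 39) [[ 0.52136829 -0.08759581  0.17      ]]
skirt [0.53435112 0.10381462] 0.022968986675088645 128 177
console ((553.2601318359375, 100.19435119628906), (109.4840087890625, 177.13720703125), 79.91089630126953)
hous ((534.1865234375, -5.736175537109375), (339.7314758300781, 215.73170471191406), 79.80040740966797)
pointer yaw 49.72664604109391 375.74417 135.09302
```

Call:
{"op": "carry_out", "data": {
  "deltas": [
    [0, 0.1, 0, 0, 0, 3],
    [-0.1, 0.3, 0, 0, 0, 9],
    [-0.2, 0.5, -0.2, 0, 0, 15.5],
    [-0.3, 0.7, -0.4, 0, 0, 22],
    [-0.4, 0.9, -0.7, 0, 0, 28.5],
    [-0.5, 1.1, -1, 0, 0, 35],
    [-0.6, 1.3, -1.4, 0, 0, 41.5],
    [-0.7, 1.5, -1.8, 0, 0, 48],
    [-0.8, 1.7, -2.2, 0, 0, 54.5],
    [-0.9, 1.9, -2.6, 0, 0, 61],
    [-0.92, 2.05, -3, 0, 0, 67],
    [-0.92, 2.07, -3.2, 0, 0, 71]
  ],
  "claw": 45
}}

```text
t: 17.88
ee_pos: [0.533, 0.1039, 0.1983]
tcp_rot: [0.645, -0.287, 0.647, 0.288]
ft_force: [-0.9, -0.0, -0.7]
opening: 0.045
```

Call:
{"op": "carry_out", "data": {
  "deltas": [
    [0, 0, 0, 0, 0, 2],
    [0, 0, 0, 0, 0, 2.2],
    [0, 0, 0, 0, 0, 2.2],
    [0, 0, 0, 0, 0, 2.2],
    [0, 0, 0, 0, 0, 2.2]
  ]
}}

```text
t: 18.3
ee_pos: [0.5343, 0.1038, 0.2004]
tcp_rot: [0.641, -0.298, 0.641, 0.298]
ft_force: [0.2, -0.1, 0.7]
opening: 0.045
```

```bash
cat > st.py <<'E'
import numpy as np
from bench import robot
def st():
    s=robot.sense(); w,x,y,z=s["tcp_rot"]; yv=np.array([2*(x*y-w*z),1-2*(x*x+z*z)])
    xv=np.array([1-2*(y*y+z*z),2*(x*y+w*z),2*(x*z-w*y)])
    print("t",round(s["t"],2),"pos",s["ee_pos"].round(4),"yaw",np.degrees(np.arctan2(yv[1],yv[0])).round(2),"x",xv.round(3),"f",s["ft_force"].round(2),"tq",s["wrist_torque"].round(3),"op",round(s["opening"],4),"j6",round(float(s["joint_positions"][5]),3),"tau6",s["joint_efforts"].round(2))
if __name__=="__main__": st()
E
python3 - <<'E'
from meas import *
from st import st
st()
from bench import robot
p=robot.camera_params("wrist"); im=robot.snapshot("wrist")[:,:,::-1].copy(); cv2.imwrite("pics/w10.png",im)
print(proj(p,[[.534,.1035,.105],[.534,.1035,.133]]))
E
```

```text
t 18.3 pos [0.5343 0.1038 0.2004] yaw 139.89 x [ 0.001 -0.    -1.   ] f [ 0.21 -0.12  0.68] tq [-0.002  0.025 -0.012] op 0.045 j6 -2.458 tau6 [ -0.04 -32.68 -31.51  -0.    -0.     0.  ]
[[313.87520237 202.52194573]
 [313.83062414 214.62969019]]
```

View pics/w10.png

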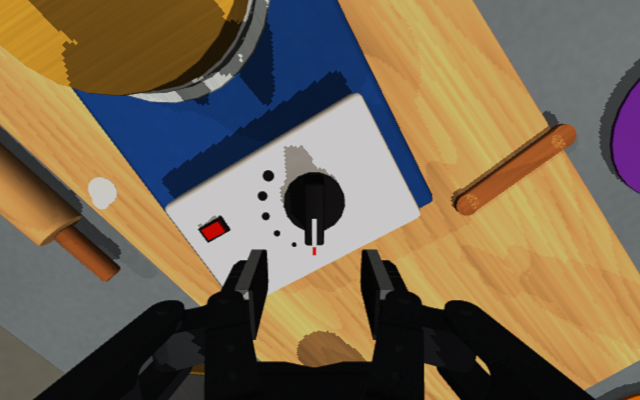

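Call:
{"op": "carry_out", "data": {
  "deltas": [
    [0, 0, -0.3, 0, 0, 0],
    [0, 0, -0.8, 0, 0, 0],
    [0, 0, -1.3, 0, 0, 0],
    [0, 0, -1.8, 0, 0, 0],
    [0, 0, -2.2, 0, 0, 0],
    [0, 0, -2.6, 0, 0, 0],
    [0, 0, -2.85, 0, 0, 0],
    [0, 0, -2.95, 0, 0, 0],
    [0, 0, -3.0, 0, 0, 0],
    [0, 0, -3.0, 0, 0, 0]
  ]
}}

```text
t: 19.18
ee_pos: [0.5343, 0.1042, 0.1102]
tcp_rot: [0.641, -0.299, 0.641, 0.298]
ft_force: [-0.1, -0.2, 0.2]
opening: 0.0449
```

Call:
{"op": "carry_out", "data": {
  "deltas": [
    [0, 0, 0, 0, 0, 0],
    [0, 0, 0, 0, 0, 0],
    [0, 0, 0, 0, 0, 0],
    [0, 0, 0, 0, 0, 0],
    [0, 0, 0, 0, 0, 0],
    [0, 0, 0, 0, 0, 0],
    [0, 0, 0, 0, 0, 0]
  ],
  "claw": 6,
  "grip_force": 70
}}

```text
t: 19.77
ee_pos: [0.5346, 0.1041, 0.111]
tcp_rot: [0.641, -0.299, 0.641, 0.298]
ft_force: [-0.6, -1.6, 5.8]
opening: 0.0123
```

```bash
python3 st.py
```

```text
t 19.77 pos [0.5346 0.1041 0.111 ] yaw 139.95 x [ 0.001 -0.    -1.   ] f [-0.59 -1.61  5.76] tq [-0.067  0.25   0.033] op 0.0123 j6 -2.458 tau6 [  0.1  -31.91 -26.64   0.08  -0.33  -0.  ]
```

Call:
{"op": "carry_out", "data": {
  "deltas": [
    [0, 0, 0, 0, 0, -2],
    [0, 0, 0, 0, 0, -6],
    [0, 0, 0, 0, 0, -10],
    [0, 0, 0, 0, 0, -14],
    [0, 0, 0, 0, 0, -18],
    [0, 0, 0, 0, 0, -20],
    [0, 0, 0, 0, 0, -20],
    [0, 0, 0, 0, 0, -20]
  ]
}}

```text
t: 20.43
ee_pos: [0.5349, 0.1038, 0.1109]
tcp_rot: [0.684, -0.183, 0.682, 0.183]
ft_force: [0.9, -2.2, 5.0]
opening: 0.0126
```

```bash
python3 st.py
```

```text
t 20.43 pos [0.5349 0.1038 0.1109] yaw 120.0 x [ 0.002 -0.001 -1.   ] f [ 0.93 -2.21  5.02] tq [-0.275  0.076 -0.061] op 0.0126 j6 -2.11 tau6 [ 1.350e+00 -3.191e+01 -2.598e+01  4.200e-01 -3.000e-02 -1.000e-02]
```

Call:
{"op": "carry_out", "data": {
  "deltas": [
    [0, 0, 0, 0, 0, -2],
    [0, 0, 0, 0, 0, -3],
    [0, 0, 0, 0, 0, -3]
  ]
}}

```text
t: 20.68
ee_pos: [0.535, 0.1037, 0.111]
tcp_rot: [0.688, -0.166, 0.687, 0.164]
ft_force: [0.5, -2.7, 5.2]
opening: 0.0128
```

```bash
python3 st.py
```

```text
t 20.68 pos [0.535  0.1037 0.111 ] yaw 116.99 x [ 0.002 -0.001 -1.   ] f [ 0.46 -2.67  5.2 ] tq [-0.303 -0.008  0.095] op 0.0128 j6 -2.058 tau6 [ 1.360e+00 -3.194e+01 -2.596e+01  5.300e-01  2.000e-02  1.800e-01]
```

Call:
{"op": "carry_out", "data": {
  "deltas": [
    [0, 0, 0, 0, 0, -2],
    [0, 0, 0, 0, 0, -4],
    [0, 0, 0, 0, 0, -4]
  ]
}}

```text
t: 20.93
ee_pos: [0.5351, 0.1036, 0.1109]
tcp_rot: [0.694, -0.142, 0.692, 0.14]
ft_force: [0.8, -2.8, 5.3]
opening: 0.0123
```

```bash
python3 st.py
```

```text
t 20.93 pos [0.5351 0.1036 0.1109] yaw 113.01 x [ 0.002 -0.001 -1.   ] f [ 0.85 -2.84  5.29] tq [-0.468 -0.072  0.258] op 0.0123 j6 -1.988 tau6 [  1.32 -31.97 -25.95   0.73   0.11   0.49]
```

```bash
python3 - <<'E'
from meas import *
from bench import robot
from st import st
im=robot.snapshot("wrist")[:,:,::-1].copy(); cv2.imwrite("pics/w11.png",im); st()
a=robot.snapshot("scene")[:,:,::-1][180:260,270:370]
cv2.imwrite("pics/s11.png",cv2.resize(a,None,fx=7,fy=7,interpolation=cv2.INTER_CUBIC))
E
```

```text
t 20.98 pos [0.5351 0.1036 0.111 ] yaw 113.06 x [ 0.003 -0.001 -1.   ] f [ 0.41 -3.25  4.74] tq [-0.436 -0.017  0.328] op 0.0129 j6 -1.989 tau6 [  1.33 -31.97 -25.95   0.73   0.11   0.33]
```

View pics/w11.png

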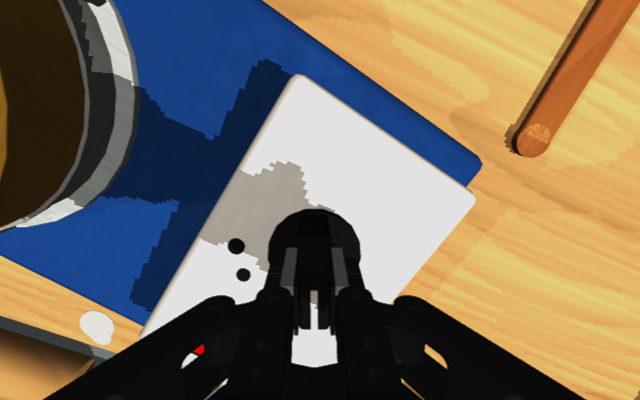

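View pics/s11.png

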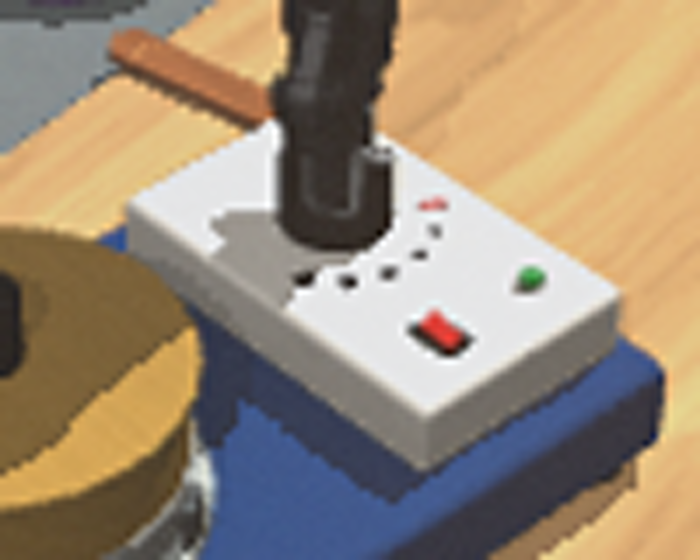

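Call:
{"op": "carry_out", "data": {
  "deltas": [
    [0, 0, 0, 0, 0, -3],
    [0, 0, 0, 0, 0, -7],
    [0, 0, 0, 0, 0, -11],
    [0, 0, 0, 0, 0, -15],
    [0, 0, 0, 0, 0, -17],
    [0, 0, 0, 0, 0, -17],
    [0, 0, 0, 0, 0, -17]
  ]
}}

```text
t: 21.62
ee_pos: [0.5352, 0.1032, 0.111]
tcp_rot: [0.707, -0.038, 0.705, 0.037]
ft_force: [0.2, -5.5, 5.4]
opening: 0.0124
```

```bash
python3 st.py
```

```text
t 21.62 pos [0.5352 0.1032 0.111 ] yaw 96.05 x [ 0.003 -0.002 -1.   ] f [ 0.19 -5.48  5.44] tq [-0.74  -0.074  0.075] op 0.0124 j6 -1.692 tau6 [  2.78 -31.89 -25.62   1.06   0.17   0.07]
```

Call:
{"op": "carry_out", "data": {
  "deltas": [
    [0, 0, 0, 0, 0, -2],
    [0, 0, 0, 0, 0, -3],
    [0, 0, 0, 0, 0, -3],
    [0, 0, 0, 0, 0, -3]
  ]
}}

```text
t: 21.95
ee_pos: [0.5352, 0.1031, 0.111]
tcp_rot: [0.708, -0.02, 0.706, 0.018]
ft_force: [0.4, -5.9, 5.7]
opening: 0.0124
```

```bash
python3 st.py
```

```text
t 21.95 pos [0.5352 0.1031 0.111 ] yaw 93.06 x [ 0.003 -0.002 -1.   ] f [ 0.37 -5.93  5.7 ] tq [-0.759 -0.052  0.079] op 0.0124 j6 -1.64 tau6 [  2.96 -31.91 -25.66   1.14   0.18   0.09]
```

Call:
{"op": "carry_out", "data": {
  "deltas": [
    [0, 0, 0, 0, 0, -2],
    [0, 0, 0, 0, 0, -2],
    [0, 0, 0, 0, 0, -2]
  ]
}}

```text
t: 22.2
ee_pos: [0.5352, 0.1031, 0.111]
tcp_rot: [0.708, -0.007, 0.706, 0.006]
ft_force: [1.0, -5.9, 5.0]
opening: 0.0128
```

```bash
python3 st.py
```

```text
t 22.2 pos [0.5352 0.1031 0.111 ] yaw 91.08 x [ 0.003 -0.002 -1.   ] f [ 0.97 -5.86  5.05] tq [-0.855 -0.149  0.236] op 0.0128 j6 -1.605 tau6 [  2.93 -31.9  -25.67   1.24   0.2    0.21]
```

Call:
{"op": "carry_out", "data": {
  "deltas": [
    [0, 0, 0, 0, 0, -2],
    [0, 0, 0, 0, 0, -2],
    [0, 0, 0, 0, 0, -2]
  ]
}}

```text
t: 22.45
ee_pos: [0.5352, 0.103, 0.1109]
tcp_rot: [0.708, 0.005, 0.706, -0.007]
ft_force: [1.7, -6.3, 5.8]
opening: 0.0127
```

```bash
python3 st.py
```

```text
t 22.45 pos [0.5352 0.103  0.1109] yaw 89.08 x [ 0.003 -0.003 -1.   ] f [ 1.66 -6.35  5.82] tq [-0.967 -0.146  0.183] op 0.0127 j6 -1.57 tau6 [  2.94 -31.86 -25.62   1.31   0.19   0.22]
```

Call:
{"op": "carry_out", "data": {
  "deltas": [
    [0, 0, 0, 0, 0, -3],
    [0, -0.01, 0, 0, 0, -7],
    [0, -0.02, 0, 0, 0, -11],
    [0, -0.03, 0, 0, 0, -15],
    [0, -0.03, 0, 0, 0, -17],
    [0, -0.03, 0, 0, 0, -17],
    [0, -0.03, 0, 0, 0, -17]
  ]
}}

```text
t: 23.03
ee_pos: [0.5351, 0.1025, 0.111]
tcp_rot: [0.699, 0.11, 0.697, -0.111]
ft_force: [0.5, -4.4, 4.8]
opening: 0.013
```

```bash
python3 st.py
```

```text
t 23.03 pos [0.5351 0.1025 0.111 ] yaw 72.03 x [ 0.002 -0.001 -1.   ] f [ 0.47 -4.35  4.82] tq [-0.581 -0.087  0.06 ] op 0.013 j6 -1.275 tau6 [ 2.410e+00 -3.186e+01 -2.570e+01  8.300e-01  1.300e-01  3.000e-02]
```

Call:
{"op": "carry_out", "data": {
  "deltas": [
    [0, 0, 0, 0, 0, -1],
    [0, 0, 0, 0, 0, -2],
    [0, 0, 0, 0, 0, -2]
  ]
}}

```text
t: 23.28
ee_pos: [0.5351, 0.1025, 0.111]
tcp_rot: [0.697, 0.122, 0.695, -0.123]
ft_force: [0.6, -5.0, 4.5]
opening: 0.0127
```

```bash
python3 st.py
```

```text
t 23.28 pos [0.5351 0.1025 0.111 ] yaw 70.03 x [ 0.002 -0.002 -1.   ] f [ 0.6  -5.    4.53] tq [-0.65  -0.024  0.13 ] op 0.0127 j6 -1.24 tau6 [  2.38 -31.81 -25.72   0.94   0.13   0.22]
```

Call:
{"op": "carry_out", "data": {
  "deltas": [
    [0, 0, 0, 0, 0, -1],
    [0, 0, 0, 0, 0, -1],
    [0, 0, 0, 0, 0, -1]
  ]
}}

```text
t: 23.53
ee_pos: [0.5351, 0.1024, 0.111]
tcp_rot: [0.696, 0.128, 0.694, -0.129]
ft_force: [1.6, -4.3, 5.8]
opening: 0.0125
```

```bash
python3 st.py
```

```text
t 23.53 pos [0.5351 0.1024 0.111 ] yaw 69.05 x [ 0.002 -0.002 -1.   ] f [ 1.56 -4.32  5.85] tq [-0.691 -0.048  0.087] op 0.0125 j6 -1.222 tau6 [  2.45 -31.79 -25.68   0.94   0.09   0.07]
```

Call:
{"op": "carry_out", "data": {
  "deltas": [
    [0, 0, 0, 0, 0, -1],
    [0, 0, 0, 0, 0, -1],
    [0, 0, 0, 0, 0, -1]
  ]
}}

```text
t: 23.78
ee_pos: [0.5351, 0.1024, 0.111]
tcp_rot: [0.695, 0.134, 0.693, -0.135]
ft_force: [0.8, -4.5, 5.9]
opening: 0.0124
```

```bash
python3 st.py
```

```text
t 23.78 pos [0.5351 0.1024 0.111 ] yaw 68.07 x [ 0.002 -0.002 -1.   ] f [ 0.77 -4.47  5.95] tq [-0.717 -0.012  0.15 ] op 0.0124 j6 -1.205 tau6 [  2.38 -31.76 -25.69   1.01   0.1    0.16]
```

Call:
{"op": "carry_out", "data": {
  "deltas": [
    [0, 0, 0, 0, 0, -1],
    [0, 0, 0, 0, 0, -1],
    [0, 0, 0, 0, 0, -1]
  ]
}}

```text
t: 24.03
ee_pos: [0.5351, 0.1024, 0.111]
tcp_rot: [0.694, 0.14, 0.692, -0.141]
ft_force: [1.0, -5.1, 5.4]
opening: 0.0128
```

```bash
python3 st.py
```

```text
t 24.03 pos [0.5351 0.1024 0.111 ] yaw 67.08 x [ 0.002 -0.002 -1.   ] f [ 0.96 -5.07  5.44] tq [-0.729 -0.001  0.188] op 0.0128 j6 -1.188 tau6 [  2.32 -31.73 -25.72   1.07   0.1    0.23]
```

Call:
{"op": "carry_out", "data": {
  "deltas": [
    [0, 0, 0, 0, 0, 0]
  ]
}}

```text
t: 24.12
ee_pos: [0.535, 0.1024, 0.1109]
tcp_rot: [0.694, 0.14, 0.692, -0.141]
ft_force: [0.5, -4.8, 5.9]
opening: 0.0125
```

```bash
python3 st.py
```

```text
t 24.12 pos [0.535  0.1024 0.1109] yaw 67.08 x [ 0.002 -0.002 -1.   ] f [ 0.5  -4.79  5.92] tq [-0.722  0.014  0.226] op 0.0125 j6 -1.188 tau6 [  2.33 -31.74 -25.71   1.07   0.1    0.22]
```

Call:
{"op": "carry_out", "data": {
  "deltas": [
    [0, 0, 0, 0, 0, 0]
  ]
}}

```text
t: 24.2
ee_pos: [0.5351, 0.1024, 0.111]
tcp_rot: [0.694, 0.14, 0.692, -0.141]
ft_force: [0.7, -4.9, 4.7]
opening: 0.0128
```

```bash
python3 st.py
```

```text
t 24.2 pos [0.5351 0.1024 0.111 ] yaw 67.09 x [ 0.002 -0.002 -1.   ] f [ 0.74 -4.9   4.73] tq [-0.722  0.019  0.26 ] op 0.0128 j6 -1.188 tau6 [  2.33 -31.74 -25.71   1.07   0.1    0.22]
```

Call:
{"op": "carry_out", "data": {
  "deltas": [
    [0, 0, 0, 0, 0, -1],
    [0, 0, 0, 0, 0, -1],
    [0, 0, 0, 0, 0, -1]
  ]
}}

```text
t: 24.45
ee_pos: [0.5351, 0.1024, 0.111]
tcp_rot: [0.693, 0.146, 0.691, -0.147]
ft_force: [0.3, -5.4, 6.0]
opening: 0.0128
```

```bash
python3 st.py
```

```text
t 24.45 pos [0.5351 0.1024 0.111 ] yaw 66.09 x [ 0.002 -0.002 -1.   ] f [ 0.31 -5.41  5.96] tq [-0.734  0.     0.219] op 0.0128 j6 -1.171 tau6 [  2.32 -31.71 -25.71   1.11   0.09   0.25]
```

Call:
{"op": "carry_out", "data": {
  "deltas": [
    [0, 0, 0, 0, 0, 0],
    [0, 0, 0, 0, 0, 0]
  ]
}}

```text
t: 24.62
ee_pos: [0.5351, 0.1023, 0.111]
tcp_rot: [0.693, 0.146, 0.691, -0.147]
ft_force: [-0.1, -4.2, 5.7]
opening: 0.0126
```

```bash
python3 - <<'E'
from st import st; st()
from h import *
from bench import robot
p=robot.camera_params("wrist"); im=robot.snapshot("wrist")[:,:,::-1].copy(); cv2.imwrite("pics/w12.png",im); np.savez("w12.npz",**p)
cv2.imwrite("pics/w12c.png",cv2.resize(im[190:370,200:430],None,fx=3.3,fy=3.3,interpolation=cv2.INTER_CUBIC))
a=robot.snapshot("scene")[:,:,::-1][180:260,270:370]
cv2.imwrite("pics/s12.png",cv2.resize(a,None,fx=7,fy=7,interpolation=cv2.INTER_CUBIC)); st()
E
```

```text
t 24.62 pos [0.5351 0.1023 0.111 ] yaw 66.09 x [ 0.002 -0.002 -1.   ] f [-0.09 -4.19  5.73] tq [-0.743 -0.069  0.201] op 0.0126 j6 -1.171 tau6 [  2.33 -31.71 -25.71   1.11   0.09   0.24]
t 24.72 pos [0.5351 0.1024 0.111 ] yaw 66.09 x [ 0.002 -0.002 -1.   ] f [-0.28 -5.48  6.34] tq [-0.737 -0.045  0.245] op 0.0125 j6 -1.171 tau6 [  2.33 -31.71 -25.71   1.11   0.09   0.24]
```

View pics/w12c.png

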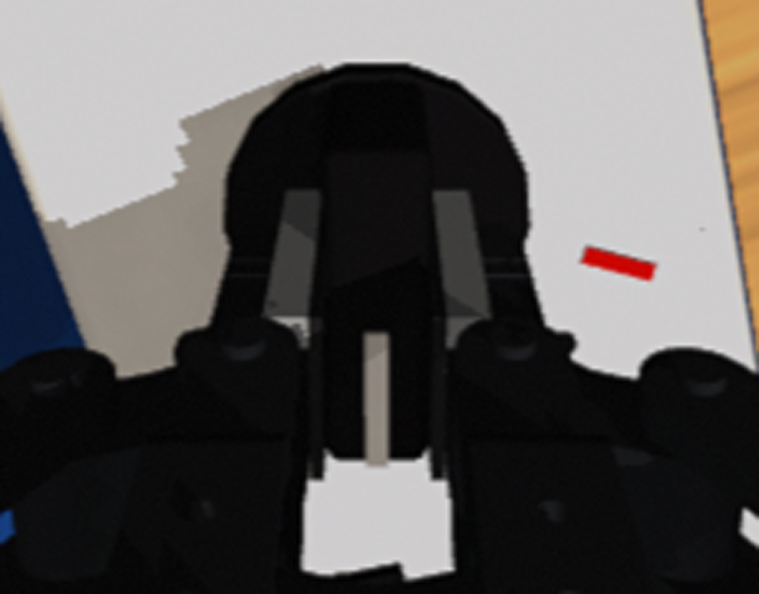

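View pics/s12.png

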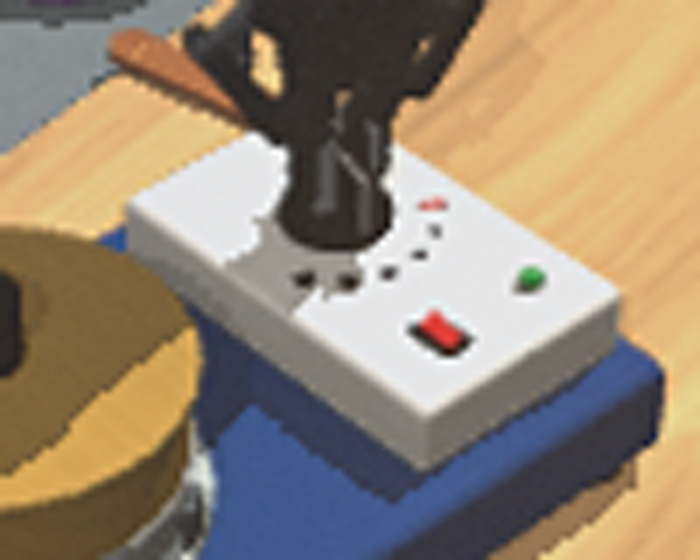

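```bash
python3 - <<'E'
from h import *
from bench import robot
from st import st
print(robot.finish_job()); st()
E
```

```text
the job is handed in; nothing more can be done
None
the job is handed in; nothing more can be done
```

The brass cover is on the sieve and released. The step knob is turned clockwise to the third step and was still held there when I handed the job in at about 24.7 s.

**Cover:** I gripped it once and let go to look at the sieve with the wrist camera; it had not shifted. I gripped it again and lowered it onto the sieve. Contact came at a tool height of 156 mm, as predicted for fully seated. The peak contact force was about 10 N, with a sideways part of up to 8 N that was gone once I let go. The picture after release shows it level with no gap at the rim.

**Knob:** I took the bar in line with its rest direction and felt the clicks from the wrist torque.

| Click | Tool turn at the click | Expected |
|---|---|---|
| First | 20–27° (less clear) | 24° |
| Second | about 48° | 48° |
| Third | about 71–73° | 72° |

At the third click the torque rose from about 0.07 to 0.24 N m and then levelled off. I held with the tool 73.8° (about 1.29 rad) from rest. The wrist picture shows the bar square in the jaws, so the knob itself should be at about 1.27–1.29 rad.

**Weaker checks:**
- The torque reading is noisy, by about ±0.05 N m.
- A sideways force of about 5 N stayed on the knob from a slight off-centre grip.
- A rough fit of the cover's outline after placing was about 3 mm off the sieve centre in y. I put that down to the outline being partly hidden.
- I took no pictures after handing in.

I saw no contact with the other things on the table, but I did not measure their positions again at the end.

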